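# Punch the drill spot on a tray-bracket blank

### The job

Swing the keeper bar of the marking fixture square across the steel blank, and then use the spring-loaded centre punch from the tool block: stand it upright on the scribed cross and press straight down until its spring snaps. Put the punch back in its well in the tool block, leave the blank lying in its nest and the bar square, and do not disturb the other things on the bench.

Things in the scene. Friction and masses are not known exactly. Their poses are not given: they have to be found in the camera images.
- fixture: Marking fixture, fixed: dark steel base plate 150 (its x) x 190 (its y) x 15 mm high; origin at the centre of its underside, z up. Six steel nest blocks, tops 22 mm above the bench, surround the blank, which lies centred, its long side along the fixture's y. Short black scribed lines along the fixture's x axis (y = 0) show where the bar is square.
- bar (a joint): Angle (rad) of the keeper bar, flat aluminium, 110 x 18 x 9 mm, swinging level 5 mm above the blank about an upright pivot at fixture x = +55, y = 0 mm. 0: square across the blank, pointing from the pivot along the fixture's -x; positive: free end towards fixture +y. Range -0.9 to 1.15, starts at 0.3 to 1.05; its stiff hinge (2.5 N at the knob) stays where it is left.
- bar_knob (a point): Centre of the top of the black upright round knob on the bar's free end: 22 mm in diameter, 110 mm from the pivot axis, top 61 mm and bar's upper face 34 mm above the bench, so the knob stands 27 mm above the bar.
- bar_pivot (a point): Point on the bar's upright pivot axis, at the bar's underside, 25 mm above the bench.
- blank: Loose bare steel strip 48 x 112 x 5 mm, 0.2 kg, lying in the fixture's nest (about 1.5 mm play all round); origin at the centre of its underside, long side along its y. A scribed cross is near its +y end, a black drilled hole 16 mm wide near its -y end.
- spot (a point): Centre of the scribed cross (two thin black lines 16 mm long) on the blank's upper face, 30 mm from the blank's centre towards its +y, 20 mm above the bench: where the punch mark belongs.
- punch: Spring centre punch, bare steel, 0.2 kg, hanging in a well. Origin at its tip (plunger out), 5 mm above the bench at the start; z up its axis. In mm: plunger to z = 14, cone nose to 30, lower sleeve 18 wide to 65, collar 28 wide 65 to 71 (rests on the block's top), straight banded sleeve 18 wide 71 to 125 (grasp here, fingertips just above the collar), cap 22 wide to 136.
- punch_tip (a point): The point of the punch's plunger (it slides up into the punch as it is pressed).
- stand: Wooden tool block fixed to the bench, 64 (its x) x 200 (its y) x 70 mm high; origin at the centre of its underside. Three round through wells, 24 mm wide, in a row along its y at y = -66, 0 and +66 mm; each holds one tool hung by its 28 mm collar. Which tool is in which well varies.
- driver: Bystander: screwdriver with a pear-shaped black handle (28 mm at the widest), hanging in a well of the tool block, top 135 mm above the bench; origin on its axis, 5 mm above the bench.
- scriber: Bystander: scriber with a thin 9 mm steel stem and a 16 mm ball on top, hanging in a well of the tool block, top 131 mm above the bench; origin on its axis, 5 mm above the bench.
- bottle: Bystander: clear plastic bottle, 54 mm in diameter, 190 mm tall, standing loose between the fixture and the tool block; origin at the centre of its underside.
- tape: Bystander: loose cardboard-brown tape roll lying flat, 100 mm in diameter, 48 mm high; origin at the centre of its underside.
- bezel0: Bystander: loose steel watch bezel ring, 38 mm in diameter, 9 mm high, lying on a corner of the fixture's base plate; origin at the centre of its underside.
- bezel1: Bystander: the same kind of ring, on the bench beside the tool block.
- punch_plunger (a joint): How far the plunger is pushed into the punch (m): 0 out, 0.009 fully in. The push needed climbs to about 16 N within the first 3 mm; then the hidden spring snaps, the force collapses to about 8 N and the plunger runs in to its stop at 9 mm, where the force climbs again. Lifting lets it spring out. Past 7.5 mm counts as snapped.
- vial: Bystander: loose amber glass bottle, 36 mm in diameter, 110 mm tall, standing just beyond the tool block's long +x side; origin at the centre of its underside.
- gauge: Bystander: loose steel gauge block 25 x 60 x 40 mm high, 0.35 kg, standing beside the fixture's -x edge; origin at the centre of its underside.
Not all that is in view belongs to the job. What is shaped like the fixture but purple is not meant.

How it is judged:
By the outcome, as a careful person would: the job done as asked, in the order asked, and still so for the second after the job is handed in, with the robot touching nothing.
It also fails if it takes over 72 s, if anything falls off the work surface, if the arm or the gripper's body presses on something with over 40 N, if the wrist force passes 120 N, or if a joint passes its speed limit or range.

### The arm

A 6-joint arm with a two-finger parallel gripper is mounted at the origin on the work surface. World frame = base frame: x ahead of the robot, y to its left, z up, the work surface at z = 0. Lengths are in mm, angles in rad, forces in N, time in s.
With the tool pointing down it reaches from about 325 to 900 mm from the base axis. Payload 6.1 kg.
Tool frame: the origin (TCP) lies at the very end of the fingers, on their centre line; the grasp point (between the pads) lies 19 mm behind it (bot.hold_point_z is the z of the grasp point in the tool frame, in mm); z points along the fingers, y is the line along which they close (so a half turn about z gives the same grasp; the last joint's range is limited). The gripper opens to 85 mm and grips with 20 to 120 N. Pads are 22 mm wide; open, the fingers measure 114 mm over their backs; the gripper's body (76 mm by 85 mm) begins 54 mm behind the grasp point. The pads swing forward as they close: fully open they stand 13 mm farther back than shut.
Start: joints at [-1.242, 0.22, 1.526, -0, 1.395, -0.126], TCP at [274.544, -561.464, 231.3] pointing down, gripper open.
Joint ranges: [-2.98, 2.98], [-0.91, 2.08], [0.09, 2.57], [-1.24, 4.39], [0.2, 2.65], [-2.68, 2.68]. Speed limits (rad/s): [2.57, 2.57, 3.01, 3.14, 3.14, 3.14].

### API

Orientations are given as a unit quaternion [w, x, y, z].
In Python, from station import bot gives the robot as it stands.
- The arm moves only by the tool send_rows, never from a script. Its argument "steps" is a list of rows, each a list of 7 numbers: the shift along the tool's x, y, z in units of 0.2 m (1.0 is 0.2 m), then the turn, a rotation vector about the tool's x, y, z in units of 180 degrees (1.0 is 180 degrees), then the closure, from -1 (fully open) to 1 (shut). A call has exactly 5 rows; each row is the pose to reach, as a shift and turn from the pose commanded when the call began, along the tool's axes at that moment, turning the shorter way round; what a row does not reach only later rows make up. A row lasts 1/10 s, in which the tool goes at most 50 mm and 8.59 degrees, less where a joint would pass 70% of its speed; a pose out of reach is approached as far as the arm can. A call with a number of a shift or a turn outside -1 to 1 is refused whole. A call with a gripper value outside its range is refused whole. The fingers move at their own pace and stop on an object; the grip force is fixed at half the most. Time passes only in rows, so rows that repeat a pose let the fingers close, or fill a call up. It gives the time, the measured TCP pose, the force, the opening and the grip force at its end, in the units of the state.
- bot.read_state(): the state, without advancing time (a new reading comes with each control period).
- bot.capture(name): name is "scene" or "side" or "wrist"; returns a dict with "color" (480x640x3 uint8, red, green, blue), "z_map" (480x640 float32, mm along the optical axis (not along the pixel's ray), 0 where there is no reading), "fov_y" (degrees; the focal length in pixels is half the picture's height over the tangent of half this angle, whatever the lens; pixels are square), "cx", "cy" (the principal point, pixels), "R" (3x3) and "t" (3): a world point X has camera coordinates R X + t. Camera axes: x right, y down, z forward; pixel columns grow to the right and rows downward; lengths in mm; the calibration is good to about 2 mm. A picture is of the moment at which its call begins.
- bot.finish_job(): hands the job in; it is judged then, once.
Trained networks look in a picture, given as the dict that the camera call returned (one of the last four; its "shot" number tells which), for a name from the list of things; names that differ only in an ending like _2 or _b are one class to them, and where a whole thing is asked for, a point or a joint stands for the part that bears it (a point fixed in the world has none). Each returns a list of dicts, best first, with "p" (0 to 1); they miss things now and then, are a little off and sometimes report something else, mostly with a low value. They report only what shows in the picture. A call takes as long as a camera call. They do not tell look-alikes from the thing itself.
- bot.find_in(picture, name): "box" ([centre column, centre row, width, height] in pixels, round what is visible of it).
- bot.regions_of(picture, name): "mask" (480x640 bool, what is visible of it) and "box" ([centre column, centre row, width, height] in pixels, round what is visible of it).
The state is a dict: "t": time; "joint_positions": joint angles; "joint_vel": joint speeds; "joint_efforts": joint torques, N m; "tcp_pos": TCP position; "orientation": TCP orientation; "ft_force": force on the tool from outside, world axes, zero at the start; "wrist_torque": the same for the moment, N m; "width": finger opening in mm; "grip_force": force on a finger pad.
Only numpy, scipy, OpenCV 4.12 (cv2) and the standard library are available. Lean on these libraries where they do the work, as an engineer would, in place of code of your own. Each camera call takes 0.05 s, during which the arm holds its last target. There are 200 camera calls.

## Working session

There is one attempt and no reset: what is moved stays moved. The work goes in short steps, Python scripts to look and compute and a tool call to move; the robot and the scene stay as the last step left them, time stands still between calls to the robot, and variables do not carry over. Pictures are saved under pics/ and viewed, at most 13 in all, crops included, and the job is handed in when it is done.

Besides the shell and the picture viewer there is one more tool, called after ">>>" as a command line: name --pt "numbers of a row" for each row, then --argument value for the rest. send_rows: Moves the arm, as the interface text tells. Its arguments: {"type":"object","properties":{"steps":{"type":"array"}},"required":["steps"]}

```bash
mkdir -p pics; ls; cat > h.py <<'E'
import numpy as np,cv2
from station import bot
from scipy.spatial.transform import Rotation as Ro
def cloud(p):
    f=240/np.tan(np.radians(p['fov_y'])/2); z=p['z_map'].astype(float)
    v,u=np.mgrid[:480,:640]
    c=np.stack([(u-p['cx'])/f*z,(v-p['cy'])/f*z,z],-1)
    X=(c-np.array(p['t']))@np.array(p['R']); X[z==0]=np.nan
    return X
def save(p,n): cv2.imwrite('pics/'+n+'.png',p['color'][...,::-1])
E
cat > a.py <<'E'
from h import *
np.set_printoptions(precision=1,suppress=True)
ps={}
for c in ('scene','side'):
    p=bot.capture(c);save(p,c);X=cloud(p)
    np.savez('pics/'+c+'.npz',X=X,**{k:p[k] for k in('color','fov_y','cx','cy','R','t')})
    for n in ('fixture','bar','bar_knob','blank','punch','stand','driver','scriber','bottle','tape','bezel0','vial','gauge'):
        for r in bot.regions_of(p,n)[:3]:
            if r['p']<.3: continue
            P=X[r['mask']];P=P[~np.isnan(P[:,0])]
            print(c,n,round(r['p'],2),np.round(r['box']),'med',np.median(P,0),'lo',np.percentile(P,3,0),'hi',np.percentile(P,97,0))
    a=cv2.imread('pics/%s.png'%c)
    ps[c]=a
print(bot.read_state())
E
python3 a.py
```

```text
pics
scene fixture 0.75 [361. 166.  87.  54.] med [258.3 319.9  16.9] lo [173.4 235.1   6. ] hi [330.7 417.1  42.2]
scene fixture 0.62 [417. 231.  98.  64.] med [557.3 251.1  16.4] lo [459.5 155.9   4.1] hi [628.9 347.3  43.4]
scene bar 0.69 [424. 223.  15.  47.] med [548.4 278.5  36.7] lo [510.8 224.7  29.3] hi [597.5 320.4  62.9]
scene bar 0.67 [361. 157.  27.  33.] med [243.  330.5  36.6] lo [189.1 308.5  26.5] hi [312.6 350.9  63. ]
scene bar_knob 0.55 [426. 223.  16.  50.] med [544.6 283.4  36.5] lo [487.4 224.7  12.7] hi [597.6 331.   62.9]
scene bar_knob 0.55 [363. 158.  25.  41.] med [237.9 330.7  36.7] lo [188.4 309.   26.6] hi [312.6 350.8  63.2]
scene blank 0.74 [416. 230.  54.  14.] med [533.9 247.4  21. ] lo [502.4 204.3  17. ] hi [572.8 309.4  25. ]
scene punch 0.73 [220. 292.  16.  33.] med [ 555.3 -256.2  109.1] lo [ 543.  -263.2   72.9] hi [ 560.6 -243.6  142.5]
scene stand 0.7 [216. 326.  99.  99.] med [ 570.7 -272.5   64. ] lo [ 513.  -352.6    6. ] hi [ 607.7 -158.5   73. ]
scene driver 0.58 [191. 320.  20.  35.] med [ 577.4 -318.2  112.3] lo [ 564.1 -327.6   72.8
[... 2759 characters left out ...]
644.5 -246.8   54.2] lo [ 630.1 -263.5   -0.3] hi [ 662.7 -239.3  108.6]
side vial 0.51 [275. 369.  56.  68.] med [535.1 253.9  19.6] lo [503.6 211.3  17.1] hi [573.2 312.6  22.1]
side gauge 0.72 [338. 388.  34.  41.] med [430.7 290.4  39. ] lo [408.8 261.    3.2] hi [450.7 314.7  41.6]
{'t': 1.4, 'joint_positions': array([-1.2,  0.2,  1.5,  0. ,  1.4, -0.1]), 'joint_vel': array([-0., -0.,  0., -0.,  0., -0.]), 'joint_efforts': array([  0. , -49.7, -39. ,  -0. ,   0. ,   0. ]), 'tcp_pos': array([ 274.5, -561.4,  231.3]), 'orientation': array([-0. ,  1. ,  0.2,  0. ]), 'ft_force': array([-0.3,  0. ,  0.3]), 'wrist_torque': array([-0.,  0.,  0.]), 'grip_force': 0.0, 'width': 85.39424904140002}
```

View pics/scene.png

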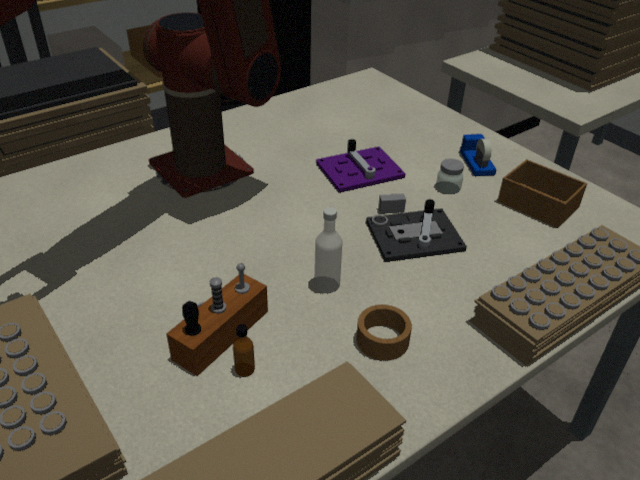

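View pics/side.png

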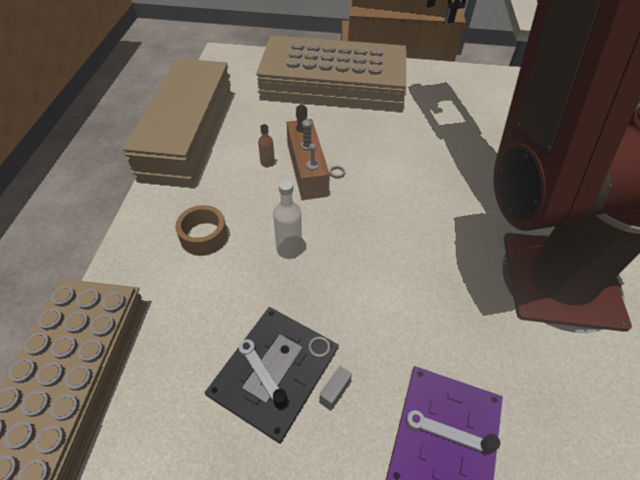

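The side view shows the dark fixture at (273,375) with its pivot near (246,346), its knob at (280,398) and the hole at (285,349). The punch is in the middle well at (306,133), and the purple look-alike is at lower right. Next I'll work out the poses from the clouds.

```bash
cat > b.py <<'E'
from h import *
np.set_printoptions(precision=1,suppress=True)
for c in ('scene','side'):
    d=np.load('pics/%s.npz'%c);X=d['X'];C=d['color'].astype(float)
    def sel(x0,x1,y0,y1,z0,z1):
        return (X[...,0]>x0)&(X[...,0]<x1)&(X[...,1]>y0)&(X[...,1]<y1)&(X[...,2]>z0)&(X[...,2]<z1)
    m=sel(440,680,140,390,10,28); 
    # exclude purple/gauge by region; gauge x<452
    m&=~sel(400,452,240,330,0,60)
    print(c,'fix',cv2.minAreaRect(X[m][:,:2].astype(np.float32)))
    k=sel(470,640,180,350,57,66); print('knob top',np.median(X[k],0),k.sum(),(X[k].min(0)+X[k].max(0))/2)
    b=sel(480,640,180,350,31,38); print('bar top',cv2.minAreaRect(X[b][:,:2].astype(np.float32)),b.sum())
    s=sel(480,640,-380,-130,66,73); print('stand',cv2.minAreaRect(X[s][:,:2].astype(np.float32)))
    p=sel(530,575,-275,-225,134,146); print('punch top',np.median(X[p],0),(X[p].min(0)+X[p].max(0))/2,p.sum())
    h=m&(C.sum(-1)<90)&sel(440,680,140,390,14,22);
    im=cv2.resize(d['color'][330:440,200:350][...,::-1] if c=='side' else d['color'][190:270,350:480][...,::-1],None,fx=4,fy=4,interpolation=2)
    cv2.imwrite('pics/crop_%s.png'%c,im)
E
python3 b.py
```

```text
scene fix ((529.778564453125, 259.0183410644531), (192.709228515625, 174.1468505859375), 67.10684204101562)
knob top [516.1 316.2  61.1] 55 [514.3 316.3  60.7]
bar top ((555.9176025390625, 271.4130554199219), (25.646446228027344, 125.951171875), 40.42488098144531) 230
stand ((569.719482421875, -245.01559448242188), (112.58201599121094, 204.46795654296875), 19.464143753051758)
punch top [ 552.9 -253.9  139.9] [ 550.5 -252.9  140. ] 102
side fix ((528.1361083984375, 264.29656982421875), (191.00018310546875, 170.8682098388672), 66.71829986572266)
knob top [514.5 321.6  60.8] 158 [515.  321.5  60.5]
bar top ((553.4356689453125, 280.01434326171875), (25.691802978515625, 133.7398223876953), 39.31705093383789) 665
stand ((574.8987426757812, -241.26663208007812), (119.38320922851562, 203.76950073242188), 18.595874786376953)
punch top [ 548.1 -245.6  139.1] [ 549.2 -246.5  138.3] 54
```

View pics/crop_side.png

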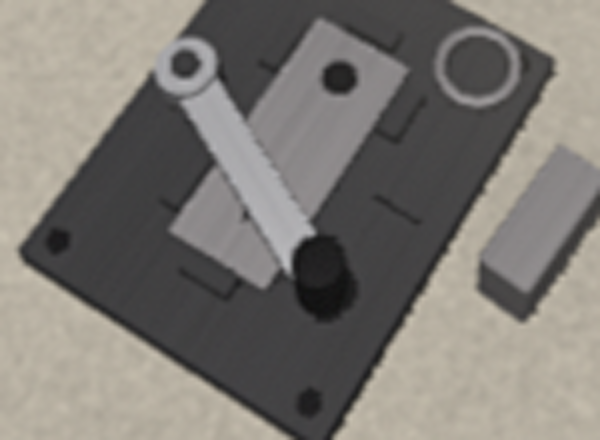

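The crop shows the pivot at (186,65), the knob top at (320,262), the hole at (340,77) and the cross partly hidden under the bar near (245,213). So fixture +y is world (0.39, 0.92). The two fixed cameras disagree by several mm, so I'll use the wrist camera, looking at the stand on the way.

```bash
cat >> h.py <<'E'
def plan(pos,xang=None,close=None):
    """rows units from present pose to tool-down pose with tool x at angle xang (deg)"""
    s=bot.read_state();q=s['orientation'];R=Ro.from_quat([q[1],q[2],q[3],q[0]])
    a0=np.degrees(np.arctan2(*R.as_matrix()[1::-1,0]))
    sh=R.inv().apply(np.array(pos)-s['tcp_pos'])/200
    if xang is None: xang=a0
    a=np.radians(xang);T=Ro.from_matrix(np.array([[np.cos(a),np.sin(a),0],[np.sin(a),-np.cos(a),0],[0,0,-1]]).T.reshape(3,3).T)
    rv=(R.inv()*T).as_rotvec()/np.pi
    print('shift',sh.round(4),'turn',rv.round(4),'xang',a0.round(2),'tcp',s['tcp_pos'].round(1),'J',s['joint_positions'].round(2),'t',round(s['t'],2),'F',s['ft_force'].round(1),'w',round(s['width'],1))
E
python3 -c "
from h import *
plan((560,-250,330),-72);plan((560,-250,330))
p=bot.capture('wrist');print(p['fov_y'],p['R'],-np.array(p['R']).T@p['t'])"
```

```text
shift [ 1.9663 -0.7719 -0.4935] turn [-0.      0.      0.5448] xang 26.06 tcp [ 274.5 -561.4  231.3] J [-1.24  0.22  1.53  0.    1.39 -0.13] t 1.4 F [-0.3  0.   0.3] w 85.4
shift [ 1.9663 -0.7719 -0.4935] turn [-0. -0.  0.] xang 26.06 tcp [ 274.5 -561.4  231.3] J [-1.24  0.22  1.53  0.    1.39 -0.13] t 1.4 F [-0.3  0.   0.3] w 85.4
67.4718969538847 [[ 4.38953281e-01 -8.98509693e-01  5.91528406e-04]
 [-8.54930302e-01 -4.17460507e-01  3.07930031e-01]
 [-2.76431178e-01 -1.35672613e-01 -9.51408822e-01]] [ 344.6479687  -526.45627925  374.44574833]
```

>>> send_rows --pt "0.2 -0.08 -0.05 0 0 0 -1" --pt "0.4 -0.16 -0.1 0 0 0 -1" --pt "0.6 -0.24 -0.15 0 0 0 -1" --pt "0.8 -0.31 -0.2 0 0 0 -1" --pt "0.98 -0.385 -0.25 0 0 0 -1"

```text
t: 1.95
tcp_pos: [418.0, -404.7, 281.9]
orientation: [0.0, 0.974, 0.226, 0.0]
ft_force: [0.2, -1.0, -0.0]
width: 85.1
grip_force: 0.0
```

>>> send_rows --pt "0.2 -0.08 -0.05 0 0 -0.045 -1" --pt "0.4 -0.16 -0.1 0 0 -0.09 -1" --pt "0.6 -0.24 -0.15 0 0 -0.135 -1" --pt "0.8 -0.31 -0.2 0 0 -0.18 -1" --pt "0.98 -0.385 -0.25 0 0 -0.225 -1"

```text
t: 2.45
tcp_pos: [560.2, -249.3, 331.8]
orientation: [0.0, 0.834, 0.551, 0.0]
ft_force: [-0.1, -0.9, 0.5]
width: 85.5
grip_force: 0.0
```

>>> send_rows --pt "0 0 0 0 0 -0.045 -1" --pt "0 0 0 0 0 -0.09 -1" --pt "0 0 0 0 0 -0.135 -1" --pt "0 0 0 0 0 -0.18 -1" --pt "0 0 0 0 0 -0.23 -1"

```text
t: 2.95
tcp_pos: [559.1, -250.8, 331.3]
orientation: [-0.0, 0.588, 0.809, -0.0]
ft_force: [-0.7, 0.2, 0.1]
width: 85.4
grip_force: 0.0
```

```bash
cat > c.py <<'E'
from h import *
import sys
np.set_printoptions(precision=1,suppress=True)
p=bot.capture('wrist');save(p,sys.argv[1]);X=cloud(p)
np.savez('pics/%s.npz'%sys.argv[1],X=X,**{k:p[k] for k in('color','fov_y','cx','cy','R','t')})
for n in sys.argv[2:]:
    for r in bot.regions_of(p,n)[:2]:
        if r['p']<.3: continue
        P=X[r['mask']];P=P[~np.isnan(P[:,0])];top=P[P[:,2]>np.percentile(P[:,2],97)-5]
        print(n,round(r['p'],2),np.round(r['box']),'med',np.median(P,0),'topmid',(top.min(0)+top.max(0))/2,top.max(0)-top.min(0))
plan((540,262,330),108)
E
python3 c.py w1 punch stand driver scriber vial
```

```text
punch 0.9 [312. 194.  21.  35.] med [ 549.3 -246.7  138. ] topmid [ 550.2 -251.   140.5] [20.3 20.7  6.2]
stand 0.59 [310. 182.  59. 179.] med [ 545.3 -231.3   70.7] topmid [ 549.9 -251.2  103.1] [121.6 208.2  70.2]
driver 0.62 [311. 250.  28.  39.] med [ 569.3 -307.5  126.9] topmid [ 570.8 -313.1  134.4] [20.1 20.7  6.3]
scriber 0.97 [309. 126.  30.  32.] med [ 529.5 -187.2   75.6] topmid [ 529.2 -188.5  129.9] [14.6 14.5  6.9]
vial 0.69 [260. 155.  34.  31.] med [ 479.3 -244.9    9.6] topmid [ 477.  -246.4    9. ] [35.3 37.   5. ]
vial 0.57 [387. 216.  38.  44.] med [ 641.3 -254.    75. ] topmid [ 648.2 -259.2  110.2] [17.8 17.4  7.4]
shift [2.5 0.7 0. ] turn [ 0.  0. -0.] xang 107.38 tcp [ 559.  -250.9  331.3] J [-0.6  0.1  1.4  0.   1.6 -0.8] t 3.25 F [-0.5  0.4 -0.4] w 85.5
```

View pics/w1.png

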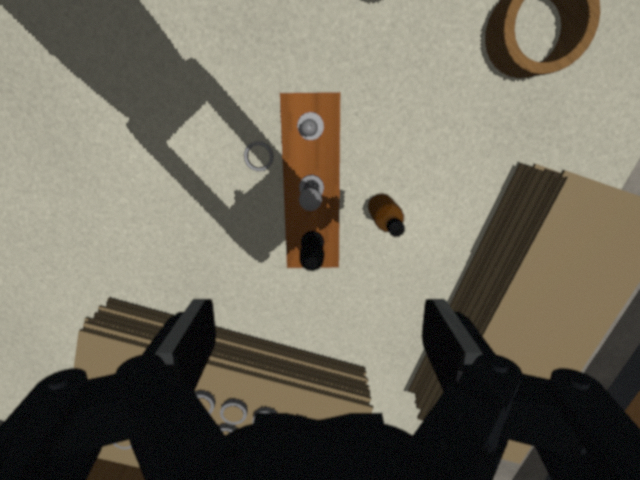

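The wrist picture shows the three tools at columns ~311 and rows 126 (scriber), 194 (punch) and 250 (driver). The punch axis is at (550,-251). Moving to the fixture.

>>> send_rows --pt "0.2 0.056 0 0 0 0 -1" --pt "0.4 0.112 0 0 0 0 -1" --pt "0.6 0.168 0 0 0 0 -1" --pt "0.8 0.224 0 0 0 0 -1" --pt "1.0 0.28 0 0 0 0 -1"

```text
t: 3.75
tcp_pos: [551.9, -41.9, 331.5]
orientation: [0.0, 0.592, 0.806, 0.0]
ft_force: [-0.0, -0.8, -0.5]
width: 85.3
grip_force: 0.0
```

>>> send_rows --pt "0.2 0.056 0 0 0 0 -1" --pt "0.4 0.112 0 0 0 0 -1" --pt "0.6 0.168 0 0 0 0 -1" --pt "0.8 0.224 0 0 0 0 -1" --pt "1.0 0.28 0 0 0 0 -1"

```text
t: 4.25
tcp_pos: [544.9, 165.9, 331.6]
orientation: [0.0, 0.592, 0.806, 0.0]
ft_force: [1.0, 0.1, -0.6]
width: 85.5
grip_force: 0.0
```

>>> send_rows --pt "0.15 0.04 0 0 0 -0.045 -1" --pt "0.3 0.08 0 0 0 -0.09 -1" --pt "0.4 0.11 0 0 0 -0.135 -1" --pt "0.5 0.14 0 0 0 -0.18 -1" --pt "0.5 0.14 0 0 0 -0.22 -1"

```text
t: 4.75
tcp_pos: [541.2, 270.5, 331.1]
orientation: [-0.0, 0.28, 0.96, 0.0]
ft_force: [0.5, -0.2, -0.6]
width: 85.7
grip_force: 0.0
```

>>> send_rows --pt "0 0 0 0 0 -0.03 -1" --pt "0 0 0 0 0 -0.055 -1" --pt "0 0 0 0 0 -0.055 -1" --pt "0 0 0 0 0 -0.055 -1" --pt "0 0 0 0 0 -0.055 -1"

```text
t: 5.25
tcp_pos: [541.8, 267.9, 331.3]
orientation: [0.0, 0.2, 0.98, 0.0]
ft_force: [-0.1, 0.1, -0.5]
width: 85.5
grip_force: 0.0
```

```bash
python3 c.py w2 bar bar_knob blank fixture bezel0 gauge bottle; python3 - <<'E'
from h import *
d=np.load('pics/w2.npz');X=d['X']
def sel(x0,x1,y0,y1,z0,z1): return (X[...,0]>x0)&(X[...,0]<x1)&(X[...,1]>y0)&(X[...,1]<y1)&(X[...,2]>z0)&(X[...,2]<z1)
m=sel(440,680,140,390,12,17); print('fix',cv2.minAreaRect(X[m][:,:2].astype(np.float32)))
k=sel(470,640,180,350,57,66); print('knob',(X[k].min(0)+X[k].max(0))/2,k.sum(),np.ptp(X[k],axis=0))
b=sel(480,640,180,350,31,38); r=cv2.minAreaRect(X[b][:,:2].astype(np.float32));print('bar',r,cv2.boxPoints(r))
b=sel(480,640,180,350,18.5,21); r=cv2.minAreaRect(X[b][:,:2].astype(np.float32));print('blank',r)
E
```

```text
bar 0.75 [334. 188.  60. 102.] med [551.  280.   35.5] topmid [515.6 319.9  61. ] [20.4 20.7  6.2]
bar_knob 0.79 [330. 187.  57.  94.] med [551.2 279.6  35.4] topmid [515.8 319.9  61. ] [20.6 20.7  6.2]
bar_knob 0.64 [312. 182.  89.  35.] med [534.5 250.   20.8] topmid [538.7 259.9  26.4] [ 83.4 117.8  17.7]
blank 0.76 [311. 182.  91.  41.] med [534.9 251.2  20.8] topmid [538.7 260.   27. ] [ 86.3 119.4  18.4]
fixture 0.85 [312. 181. 152. 116.] med [533.9 269.2  16. ] topmid [553.2 277.6  49. ] [ 95.6 106.1  30.2]
bezel0 0.86 [254. 143.  31.  33.] med [464.5 214.4  23.9] topmid [465.6 215.2  24.1] [37.1 37.2  5.5]
gauge 0.96 [293.  91.  54.  29.] med [431.2 283.5  40.6] topmid [431.  284.1  40.4] [48.5 61.4  5.5]
bottle 0.77 [103. 300. 121. 111.] med [549.8  10.9 120.3] topmid [554.1  -3.  189.9] [25.3 26.7  7.5]
shift [-0. -0.  0.] turn [-0.  -0.   0.3] xang 157.04 tcp [541.7 268.  331.3] J [ 0.3  0.1  1.4 -0.   1.6 -0.8] t 5.65 F [-0.1  0.7  0.2] w 85.3
fix ((529.238525390625, 263.47454833984375), (190.3634796142578, 170.5288848876953), 66.33049774169922)
knob [516.07269537 319.97943524  60.61546314] 295 [21.22568287 21.24665266  6.98318762]
bar ((551.57958984375, 276.00555419921875), (25.483285903930664, 133.2373504638672), 43.75948715209961) [[496.3013  315.30832]
 [588.4526  219.07773]
 [606.8579  236.70279]
 [514.7066  332.93338]]
blank ((536.983154296875, 256.26190185546875), (138.78726196289062, 90.83568572998047), 64.29108428955078)
```

View pics/w2.png

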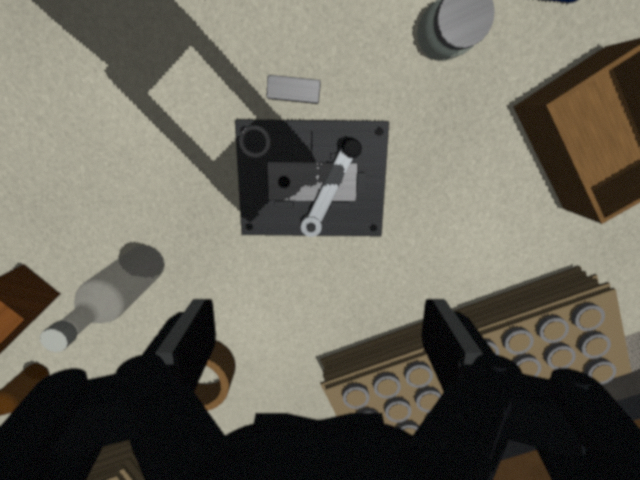

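The wrist view shows the pivot ring at (311,227), the knob at (350,148), the hole at (284,182) and the gauge at (293,90). I'll refine the fixture yaw and pivot next.

```bash
python3 - <<'E'
from h import *
d=np.load('pics/w2.npz');X=d['X'];C=d['color']
def sel(x0,x1,y0,y1,z0,z1): return (X[...,0]>x0)&(X[...,0]<x1)&(X[...,1]>y0)&(X[...,1]<y1)&(X[...,2]>z0)&(X[...,2]<z1)
m=sel(440,680,140,390,13.5,18)
g=(X[...,:2]-[431,284])@np.array([.918,-.396]); m&=g>20
m=cv2.morphologyEx(m.astype(np.uint8),cv2.MORPH_OPEN,np.ones((3,3)))>0
r=cv2.minAreaRect(X[m][:,:2].astype(np.float32));print('fix',r)
# pixel edges -> plane z=15
f=240/np.tan(np.radians(d['fov_y'])/2);R=d['R'];t=d['t'];c=-R.T@t
def ray(u,v,z):
    w=R.T@np.array([(u-d['cx'])/f,(v-d['cy'])/f,1]);return c+w*(z-c[2])/w[2]
gray=cv2.cvtColor(C,cv2.COLOR_RGB2GRAY)
crop=cv2.resize(C[110:245,225:400][...,::-1],None,fx=4,fy=4,interpolation=2);cv2.imwrite('pics/w2c.png',crop)
G=cv2.GaussianBlur(gray,(9,9),2)
ci=cv2.HoughCircles(cv2.resize(gray[212:242,295:327],None,fx=8,fy=8,interpolation=2),cv2.HOUGH_GRADIENT,1,50,param1=60,param2=15,minRadius=45,maxRadius=110)
if ci is not None:
    for u,v,rr in ci[0][:3]: uu,vv=295+(u+.5)/8-.5,212+(v+.5)/8-.5;print('pivot ring',uu,vv,rr/8,ray(uu,vv,36))
th=np.radians(r[2])
E
```

```text
fix ((538.3402099609375, 259.2940673828125), (189.88880920410156, 149.85769653320312), 66.08065032958984)
pivot ring 310.5 225.5 9.5875 [587.10522545 237.47528011  36.        ]
```

View pics/w2c.png

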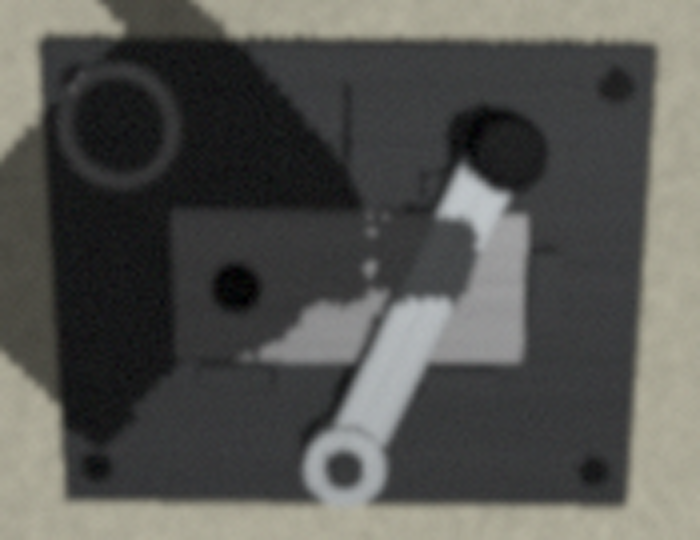

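Fixture centre (538.3,259.3), y axis at 66.1°, pivot (588.6,237.0), knob (516,320), so the bar is at about 0.43 rad. Now grasping the knob with the fingers straddling the bar.

>>> send_rows --pt "0.05 0.04 0.15 0 0 0.03 -1" --pt "0.1 0.08 0.35 0 0 0.06 -1" --pt "0.15 0.12 0.55 0 0 0.1 -1" --pt "0.2 0.16 0.75 0 0 0.13 -1" --pt "0.22 0.19 0.9 0 0 0.1435 -1"

```text
t: 6.15
tcp_pos: [514.3, 320.4, 148.4]
orientation: [-0.001, 0.414, 0.91, -0.001]
ft_force: [-1.2, -0.1, -0.5]
width: 85.6
grip_force: 0.0
```

>>> send_rows --pt "0 0 0 0 0 0 -1" --pt "0 0 0.1 0 0 0 -1" --pt "0 0 0.2 0 0 0 -1" --pt "0 0 0.3 0 0 0 -1" --pt "0 0 0.3 0 0 0 -1"

```text
t: 6.65
tcp_pos: [515.3, 319.3, 90.3]
orientation: [-0.001, 0.413, 0.911, -0.001]
ft_force: [-0.0, 0.1, -0.0]
width: 85.2
grip_force: 0.0
```

```bash
python3 -c "
from h import *
plan((516,320,42),131.2)
p=bot.capture('wrist');X=cloud(p)
k=(abs(X[...,2]-60.5)<3.5)&(abs(X[...,0]-516)<25)&(abs(X[...,1]-320)<25);k[300:]=k[300:]
print((X[k].min(0)+X[k].max(0))/2,np.ptp(X[k],axis=0),k.sum())"
```

```text
shift [0.0003 0.0055 0.2417] turn [-0.0009 -0.0002  0.0004] xang 131.26 tcp [515.3 319.3  90.3] J [ 0.42  0.31  1.69 -0.    1.14 -0.3 ] t 6.65 F [-0.   0.1 -0. ] w 85.2
[515.44177818 320.29964467  60.12301289] [21.15585313 21.37934272  6.22087599] 1269
```

>>> send_rows --pt "0 0 0.08 0 0 0 -1" --pt "0 0.005 0.16 0 0 0 -1" --pt "0 0.005 0.24 0 0 0 -1" --pt "0 0.005 0.24 0 0 0 -0.2" --pt "0 0.005 0.24 0 0 0 0.3"

```text
t: 7.2
tcp_pos: [516.1, 320.5, 42.3]
orientation: [-0.001, 0.413, 0.911, -0.001]
ft_force: [0.2, -0.1, -0.6]
width: 58.7
grip_force: 0.0
```

>>> send_rows --pt "0 0 0 0 0 0 0.6" --pt "0 0 0 0 0 0 1" --pt "0 0 0 0 0 0 1" --pt "0 0 0 0 0 0 1" --pt "0 0 0 0 0 0 1"

```text
t: 7.7
tcp_pos: [517.3, 321.1, 44.3]
orientation: [0.0, 0.413, 0.911, 0.0]
ft_force: [-1.3, -1.2, 6.0]
width: 20.0
grip_force: 58.6
```

```bash
cat > arc.py <<'E'
from h import *
s=bot.read_state();q=s['orientation'];R=Ro.from_quat([q[1],q[2],q[3],q[0]]);P=np.array([588.6,237.0]);p=s['tcp_pos']
v=p[:2]-P;ax=np.array([-.9140,.4056]);
th=np.arctan2(ax[0]*v[1]-ax[1]*v[0],ax@v)  # + = ccw ; bar angle=-th
print('bar',-th,'rad',np.hypot(*v),s['width'],s['grip_force'],s['ft_force'],s['t'])
for k in np.linspace(0,1,11)[1:]:
    a=-th*k;c,sn=np.cos(a),np.sin(a);n=P+np.array([c*v[0]-sn*v[1],sn*v[0]+c*v[1]])
    print((R.inv().apply([*(n-p[:2]),0])/200).round(4),round(-a/np.pi,4))
E
python3 arc.py
```

```text
bar 0.44996590099020756 rad 110.2641151412248 19.963671131955014 58.64075303077698 [-1.3283832  -1.1586567   6.00626836] 7.7
[-0.0002 -0.0248 -0.    ] -0.0143
[-0.0014 -0.0496 -0.0001] -0.0286
[-0.0038 -0.0743 -0.0001] -0.043
[-0.0073 -0.0988 -0.0001] -0.0573
[-1.190e-02 -1.232e-01 -1.000e-04] -0.0716
[-0.0176 -0.1473 -0.0002] -0.0859
[-0.0243 -0.1712 -0.0002] -0.1003
[-0.0322 -0.1948 -0.0002] -0.1146
[-0.041  -0.2179 -0.0003] -0.1289
[-0.051  -0.2407 -0.0003] -0.1432
```

>>> send_rows --pt "0 -0.025 0 0 0 -0.0143 1" --pt "-0.0015 -0.05 0 0 0 -0.0286 1" --pt "-0.004 -0.0745 0 0 0 -0.043 1" --pt "-0.0073 -0.099 0 0 0 -0.0573 1" --pt "-0.012 -0.123 0 0 0 -0.0716 1"

```text
t: 8.2
tcp_pos: [500.7, 303.4, 44.4]
orientation: [0.001, 0.307, 0.952, 0.001]
ft_force: [0.0, 0.0, 3.6]
width: 19.4
grip_force: 59.0
```

>>> send_rows --pt "0 -0.025 0 0 0 -0.0143 1" --pt "-0.0015 -0.05 0 0 0 -0.0286 1" --pt "-0.004 -0.0745 0 0 0 -0.043 1" --pt "-0.0073 -0.099 0 0 0 -0.0573 1" --pt "-0.012 -0.123 0 0 0 -0.0716 1"

```text
t: 8.7
tcp_pos: [488.2, 282.1, 44.3]
orientation: [0.001, 0.199, 0.98, 0.001]
ft_force: [-0.2, 1.2, 4.0]
width: 19.8
grip_force: 59.1
```

>>> send_rows --pt "0 0 0 0 0 0 1" --pt "0 0 0 0 0 0 1" --pt "0 0 0 0 0 0 1" --pt "0 0 0 0 0 0 1" --pt "0 0 0 0 0 0 1"

```text
t: 9.2
tcp_pos: [488.0, 281.5, 44.3]
orientation: [0.001, 0.199, 0.98, 0.0]
ft_force: [-2.3, -1.6, 6.9]
width: 19.5
grip_force: 59.4
```

```bash
python3 arc.py|head -1;  python3 -c "
from h import *
plan((488.1,281.6,43),156.08)
p=bot.capture('wrist');save(p,'w3')"
```

```text
bar -0.0010570428724377464 rad 110.02366678295992 19.45287447486925 59.35584783554077 [-2.32121814 -1.57440496  6.94948296] 9.2
shift [-0.0004  0.0006  0.0067] turn [0.0002 0.0003 0.0051] xang 156.99 tcp [488.  281.5  44.3] J [ 0.38  0.28  1.83 -0.    1.03 -0.79] t 9.2 F [-2.3 -1.6  6.9] w 19.5
```

>>> send_rows --pt "0 0 0 0 0 0 0" --pt "0 0 0 0 0 0 -0.5" --pt "0 0 0 0 0 0 -1" --pt "0 0 0 0 0 0 -1" --pt "0 0 0 0 0 0 -1"

```text
t: 9.75
tcp_pos: [487.3, 281.5, 43.1]
orientation: [-0.0, 0.199, 0.98, -0.0]
ft_force: [-0.7, -0.0, -1.2]
width: 85.8
grip_force: 0.0
```

>>> send_rows --pt "0 0 -0.1 0 0 0 -1" --pt "0 0 -0.3 0 0 0 -1" --pt "-0.1 0 -0.5 0 0 0 -1" --pt "-0.2 0 -0.7 0 0 0 -1" --pt "-0.25 0 -0.8 0 0 0 -1"

```text
t: 10.25
tcp_pos: [536.3, 262.0, 208.1]
orientation: [0.003, 0.2, 0.98, 0.002]
ft_force: [-0.3, -0.4, 0.9]
width: 85.5
grip_force: 0.0
```

>>> send_rows --pt "0 0 0 0 0 0 -1" --pt "0 0 0 0 0 0 -1" --pt "0 0 0 0 0 0 -1" --pt "0 0 0 0 0 0 -1" --pt "0 0 0 0 0 0 -1"

```text
t: 10.75
tcp_pos: [532.4, 262.0, 201.8]
orientation: [-0.001, 0.199, 0.98, -0.001]
ft_force: [0.8, 0.3, -0.2]
width: 85.3
grip_force: 0.0
```

```bash
cat > d.py <<'E'
from h import *
import sys
p=bot.capture('wrist');save(p,sys.argv[1]);X=cloud(p);C=p['color']
def sel(x0,x1,y0,y1,z0,z1): return (X[...,0]>x0)&(X[...,0]<x1)&(X[...,1]>y0)&(X[...,1]<y1)&(X[...,2]>z0)&(X[...,2]<z1)
m=sel(440,680,140,390,13.5,18)
g=(X[...,:2]-[431,284])@np.array([.918,-.396]); m&=g>20
m=cv2.morphologyEx(m.astype(np.uint8),cv2.MORPH_OPEN,np.ones((3,3)))>0
r=cv2.minAreaRect(X[m][:,:2].astype(np.float32));print('fix',r)
k=sel(460,540,260,350,57,64);K=(X[k].min(0)+X[k].max(0))/2;print('knob',K)
b=sel(460,640,180,350,31,37);rb=cv2.minAreaRect(X[b][:,:2].astype(np.float32));print('bar',rb)
P=np.array([588.6,237.]);e=np.radians(66.08);v=K[:2]-P
print('bar angle',np.arctan2(v@[np.cos(e),np.sin(e)],-(v@[np.sin(e),-np.cos(e)])),np.hypot(*v))
# rectified top view of plane z=20, 4 px/mm, fixture axes: col=fix y, row=fix x
f=240/np.tan(np.radians(p['fov_y'])/2);R=np.array(p['R']);t=np.array(p['t'])
c0=np.array([538.3,259.3]);yv=np.array([np.cos(e),np.sin(e)]);xv=np.array([np.sin(e),-np.cos(e)])
def px(fx,fy,z=20):
    w=np.append(c0+fx*xv+fy*yv,z);q=R@w+t;return [f*q[0]/q[2]+p['cx'],f*q[1]/q[2]+p['cy']]
src=np.float32([px(-50,-70),px(-50,80),px(50,80),px(50,-70)])
H=cv2.getPerspectiveTransform(src,np.float32([[0,0],[750,0],[750,500],[0,500]]))
cv2.imwrite('pics/%s_r.png'%sys.argv[1],cv2.warpPerspective(C[...,::-1],H,(750,500),flags=2))
E
python3 d.py w4
```

```text
fix ((538.3040161132812, 259.47711181640625), (190.03973388671875, 150.2206573486328), 66.31446838378906)
knob [487.74332438 281.66460241  60.27692896]
bar ((539.0198364257812, 258.0245056152344), (24.533845901489258, 133.56817626953125), 67.20513153076172)
bar angle -0.0005888048169443552 110.30410566293887
```

View pics/w4_r.png

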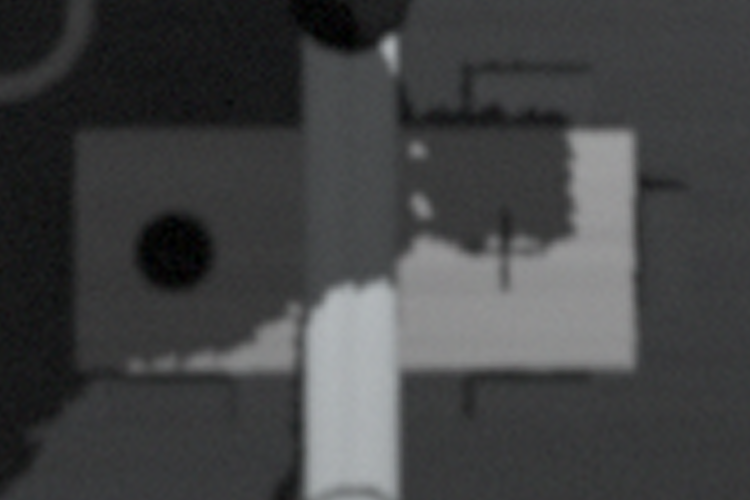

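The rectified view (5 px/mm) shows the bar square and the cross at (505,249), which puts the spot at about (550.7, 287.7). Going back to the tool block for the punch.

>>> send_rows --pt "-0.02 -0.03 -0.14 0 0 0.045 -1" --pt "-0.06 -0.1 -0.28 0 0 0.09 -1" --pt "-0.12 -0.2 -0.42 0 0 0.135 -1" --pt "-0.18 -0.31 -0.56 0 0 0.18 -1" --pt "-0.25 -0.42 -0.68 0 0 0.225 -1"

```text
t: 11.3
tcp_pos: [546.5, 164.6, 340.7]
orientation: [0.0, 0.528, 0.849, 0.0]
ft_force: [1.0, -0.5, 0.0]
width: 85.3
grip_force: 0.0
```

```bash
python3 -c "
from h import *
plan((550.2,-251,250),108.5)"
```

```text
shift [-1.8722 -0.9018  0.4532] turn [0.0002 0.     0.0429] xang 116.22 tcp [546.5 164.6 340.7] J [ 0.15  0.04  1.52  0.    1.58 -0.3 ] t 11.3 F [ 1.  -0.5  0. ] w 85.3
```

>>> send_rows --pt "-0.19 -0.09 0 0 0 0 -1" --pt "-0.38 -0.18 0 0 0 0 -1" --pt "-0.57 -0.27 0 0 0 0 -1" --pt "-0.76 -0.36 0 0 0 0 -1" --pt "-0.95 -0.46 0 0 0 0 -1"

```text
t: 11.8
tcp_pos: [548.8, -47.4, 339.0]
orientation: [-0.0, 0.526, 0.85, 0.0]
ft_force: [0.2, 0.5, -0.4]
width: 85.6
grip_force: 0.0
```

>>> send_rows --pt "-0.19 -0.09 0.0 0 0 0.01 -1" --pt "-0.38 -0.18 0.05 0 0 0.02 -1" --pt "-0.57 -0.27 0.12 0 0 0.03 -1" --pt "-0.76 -0.36 0.25 0 0 0.04 -1" --pt "-0.92 -0.442 0.45 0 0 0.043 -1"

```text
t: 12.3
tcp_pos: [552.9, -250.5, 253.2]
orientation: [0.002, 0.583, 0.812, 0.0]
ft_force: [1.1, 0.9, -0.1]
width: 85.4
grip_force: 0.0
```

>>> send_rows --pt "0 0 0 0 0 0 -1" --pt "0 0 0 0 0 0 -1" --pt "0 0 0 0 0 0 -1" --pt "0 0 0 0 0 0 -1" --pt "0 0 0 0 0 0 -1"

```text
t: 12.8
tcp_pos: [553.0, -246.8, 253.9]
orientation: [0.001, 0.582, 0.813, 0.0]
ft_force: [0.2, 0.2, 0.1]
width: 85.5
grip_force: 0.0
```

```bash
cat > pu.py <<'E'
from h import *
p=bot.capture('wrist');X=cloud(p)
k=(X[...,2]>135)&(X[...,2]<143)&(abs(X[...,0]-550)<22)&(abs(X[...,1]+251)<22)
c=(X[k].min(0)+X[k].max(0))/2;print('cap',c,np.ptp(X[k],axis=0),k.sum())
plan((550.2,-251,79),108.5);plan((c[0],c[1],79),108.5)
E
python3 pu.py
```

```text
cap [ 549.84021209 -250.77636243  138.9844519 ] [21.2446919  21.41599866  7.86287126] 622
shift [-0.0137 -0.0203  0.8726] turn [0.0005 0.0005 0.0019] xang 108.84 tcp [ 552.8 -246.9  253.5] J [-0.55  0.16  1.56  0.    1.43 -0.88] t 12.85 F [-0.1  0.3 -0.5] w 85.3
shift [-0.012  -0.0216  0.8726] turn [0.0005 0.0005 0.0019] xang 108.84 tcp [ 552.8 -246.9  253.5] J [-0.55  0.16  1.56  0.    1.43 -0.88] t 12.85 F [-0.1  0.3 -0.5] w 85.3
```

>>> send_rows --pt "-0.013 -0.021 0.1 0 0 0.002 -1" --pt "-0.013 -0.021 0.2 0 0 0.002 -1" --pt "-0.013 -0.021 0.3 0 0 0.002 -1" --pt "-0.013 -0.021 0.4 0 0 0.002 -1" --pt "-0.013 -0.021 0.45 0 0 0.002 -1"

```text
t: 13.35
tcp_pos: [548.4, -250.5, 160.6]
orientation: [-0.001, 0.585, 0.811, -0.0]
ft_force: [-0.3, 0.4, -0.1]
width: 85.0
grip_force: 0.0
```

>>> send_rows --pt "0 0 0.1 0 0 0 -1" --pt "0 0 0.2 0 0 0 -1" --pt "0 0 0.3 0 0 0 -1" --pt "0 0 0.35 0 0 0 -1" --pt "0 0 0.35 0 0 0 -1"

```text
t: 13.85
tcp_pos: [548.2, -250.7, 90.9]
orientation: [-0.001, 0.585, 0.811, -0.0]
ft_force: [0.1, 0.2, 1.2]
width: 85.2
grip_force: 0.0
```

```bash
python3 pu.py
```

```text
cap [ 549.66319218 -250.60782962  138.99261865] [21.74344206 22.80806401  7.96072474] 3165
shift [-0.0011  0.0062  0.0661] turn [-0.0001 -0.0001 -0.0005] xang 108.41 tcp [ 549.  -251.2   92.2] J [-0.56  0.31  1.7  -0.    1.14 -0.88] t 13.9 F [0.6 0.4 1. ] w 85.2
shift [0.0016 0.0043 0.0661] turn [-0.0001 -0.0001 -0.0005] xang 108.41 tcp [ 549.  -251.2   92.2] J [-0.56  0.31  1.7  -0.    1.14 -0.88] t 13.9 F [0.6 0.4 1. ] w 85.2
```

>>> send_rows --pt "0 0.003 0.03 0 0 0 -1" --pt "0 0.004 0.06 0 0 0 -1" --pt "0 0.004 0.06 0 0 0 -0.5" --pt "0 0.004 0.06 0 0 0 0" --pt "0 0.004 0.06 0 0 0 0.4"

```text
t: 14.4
tcp_pos: [549.9, -251.3, 80.4]
orientation: [0.0, 0.585, 0.811, 0.0]
ft_force: [0.5, 0.7, 0.7]
width: 43.9
grip_force: 0.0
```

>>> send_rows --pt "0 0 0 0 0 0 0.7" --pt "0 0 0 0 0 0 1" --pt "0 0 0 0 0 0 1" --pt "0 0 0 0 0 0 1" --pt "0 0 0 0 0 0 1"

```text
t: 14.9
tcp_pos: [550.0, -251.2, 80.5]
orientation: [0.0, 0.585, 0.811, 0.0]
ft_force: [1.2, 0.1, 3.4]
width: 16.7
grip_force: 58.4
```

```bash
python3 pu.py
```

```text
cap [ 549.99511448 -246.78308516  138.9889333 ] [43.97844873 29.25596953  7.97457844] 4298
shift [0.0008 0.0013 0.0076] turn [ 0.0002  0.0002 -0.0006] xang 108.4 tcp [ 550.  -251.2   80.5] J [-0.56  0.32  1.7   0.    1.12 -0.88] t 14.95 F [ 0.1 -0.5  2.7] w 16.6
shift [0.0212 0.007  0.0076] turn [ 0.0002  0.0002 -0.0006] xang 108.4 tcp [ 550.  -251.2   80.5] J [-0.56  0.32  1.7   0.    1.12 -0.88] t 14.95 F [ 0.1 -0.5  2.7] w 16.6
```

>>> send_rows --pt "0 0 -0.06 0 0 0 1" --pt "0 0 -0.14 0 0 0 1" --pt "0 0 -0.23 0 0 0 1" --pt "0 0 -0.33 0 0 0 1" --pt "0 0 -0.45 0 0 0 1"

```text
t: 15.45
tcp_pos: [549.2, -251.0, 171.3]
orientation: [-0.0, 0.585, 0.811, -0.0]
ft_force: [-0.3, -0.3, -3.2]
width: 16.6
grip_force: 58.5
```

>>> send_rows --pt "0 0 -0.15 0 0 0 1" --pt "0 0 -0.3 0 0 0 1" --pt "0.02 0.01 -0.45 0 0 0 1" --pt "0.1 0.035 -0.6 0 0 0 1" --pt "0.25 0.084 -0.75 0 0 0 1"

```text
t: 15.95
tcp_pos: [549.2, -199.4, 322.4]
orientation: [0.001, 0.586, 0.81, -0.0]
ft_force: [0.4, -0.8, -2.5]
width: 16.6
grip_force: 58.6
```

>>> send_rows --pt "0.2 0.067 0 0 0 0 1" --pt "0.4 0.134 0 0 0 0 1" --pt "0.6 0.2 0 0 0 0 1" --pt "0.8 0.267 0 0 0 0 1" --pt "1.0 0.334 0 0 0 0 1"

```text
t: 16.45
tcp_pos: [549.6, 14.0, 321.4]
orientation: [0.001, 0.585, 0.811, 0.0]
ft_force: [0.6, 0.1, -1.6]
width: 16.4
grip_force: 58.7
```

>>> send_rows --pt "0.2 0.067 0 0 0 0 1" --pt "0.4 0.134 0 0 0 0 1" --pt "0.6 0.2 0 0 0 0 1" --pt "0.8 0.267 0 0 0 0 1" --pt "1.0 0.334 0 0 0 0 1"

```text
t: 16.95
tcp_pos: [549.9, 224.9, 321.5]
orientation: [0.0, 0.585, 0.811, 0.0]
ft_force: [1.1, -0.3, -2.7]
width: 16.5
grip_force: 58.7
```

>>> send_rows --pt "0.15 0.05 0 0 0 0 1" --pt "0.27 0.09 0 0 0 0 1" --pt "0.3 0.1 0.1 0 0 0 1" --pt "0.306 0.102 0.25 0 0 0 1" --pt "0.306 0.102 0.4 0 0 0 1"

```text
t: 17.45
tcp_pos: [550.5, 288.6, 240.9]
orientation: [0.001, 0.585, 0.811, 0.001]
ft_force: [0.4, -1.0, -2.4]
width: 16.5
grip_force: 58.8
```

```bash
cat > e.py <<'E'
from h import *
import sys
n=sys.argv[1];plan((550.7,287.7,200)) 
p=bot.capture('wrist');save(p,n)
for r in bot.regions_of(p,'punch')[:1]: print(r['p'],r['box'])
E
python3 e.py w5
```

```text
shift [-0.0045 -0.0006  0.2045] turn [0.0007 0.     0.    ] xang 108.46 tcp [550.5 288.6 240.9] J [ 0.36  0.2   1.53 -0.    1.41  0.03] t 17.45 F [ 0.4 -1.  -2.4] w 16.5
0.77 [318.3, 329.1, 64.8, 176.4]
```

View pics/w5.png

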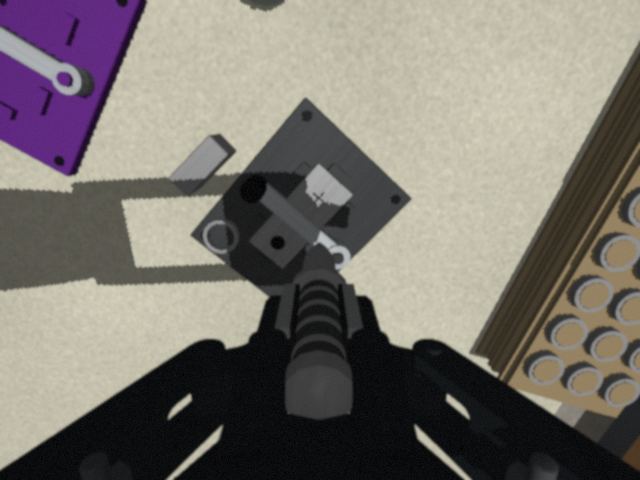

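The punch is held, and the cross is visible at (319,196). Coming down to just above the blank to check tip against cross.

>>> send_rows --pt "-0.002 0 0.15 0 0 0 1" --pt "-0.004 0 0.3 0 0 0 1" --pt "-0.004 0 0.45 0 0 0 1" --pt "-0.004 0 0.56 0 0 0 1" --pt "-0.004 0 0.63 0 0 0 1"

```text
t: 18.05
tcp_pos: [550.8, 286.9, 114.4]
orientation: [-0.0, 0.585, 0.811, -0.0]
ft_force: [0.0, -0.9, -2.1]
width: 16.6
grip_force: 59.0
```

>>> send_rows --pt "0 0 0 0 0 0 1" --pt "0 0 0 0 0 0 1" --pt "0 0 0 0 0 0 1" --pt "0 0 0 0 0 0 1" --pt "0 0 0 0 0 0 1"

```text
t: 18.55
tcp_pos: [551.3, 287.3, 115.3]
orientation: [0.0, 0.585, 0.811, 0.001]
ft_force: [-0.1, -0.7, -2.1]
width: 16.7
grip_force: 58.9
```

```bash
cat > g.py <<'E'
from h import *
import sys
n=sys.argv[1];np.set_printoptions(precision=1,suppress=True)
plan((550.7,287.7,95.5),108.46)
p=bot.capture('wrist');X=cloud(p)
# punch axis: slice centres (front surface only)
s=bot.read_state()['tcp_pos']
for z0 in range(int(s[2])-70,int(s[2])+62,8):
    k=(abs(X[...,2]-z0)<3)&(np.hypot(X[...,0]-s[0],X[...,1]-s[1])<16)
    if k.sum()>15: print(z0,k.sum(),X[k].min(0),X[k].max(0))
im=p['color'][...,::-1];u=im[120:360,220:420];cv2.imwrite('pics/%sa.png'%n,cv2.resize(u,None,fx=3,fy=3)[:600])
ps=bot.capture('side');f=240/np.tan(np.radians(ps['fov_y'])/2);q=np.array(ps['R'])@[550.7,287.7,60]+ps['t']
c=int(f*q[0]/q[2]+ps['cx']);r=int(f*q[1]/q[2]+ps['cy'])
cv2.imwrite('pics/%sb.png'%n,cv2.resize(ps['color'][r-50:r+50,c-60:c+60][...,::-1],None,fx=6,fy=6,interpolation=2))
E
python3 g.py w6; cd pics; python3 -c "
import cv2,numpy as np
a=cv2.imread('w6a.png')[:600,:400*1];a=cv2.resize(cv2.imread('w6a.png'),(400,400));b=cv2.resize(cv2.imread('w6b.png'),(400,400*100//120));c=np.zeros((400,800,3),np.uint8);c[:,:400]=a;c[:b.shape[0],400:]=b;cv2.imwrite('w6.png',c)"
```

```text
shift [ 0.  -0.   0.1] turn [ 0. -0. -0.] xang 108.4 tcp [551.3 287.3 115.3] J [0.3 0.3 1.6 0.  1.2 0. ] t 18.55 F [-0.1 -0.7 -2.1] w 16.7
60 20 [545.6 292.   57.4] [555.4 294.3  62.7]
68 38 [542.1 289.2  65.1] [554.2 296.4  70.9]
76 120 [541.9 285.7  73.1] [559.2 296.6  79. ]
84 128 [541.8 287.2  81. ] [558.4 296.8  87. ]
92 94 [542.  289.9  89.1] [555.4 296.6  94.9]
108 352 [536.9 288.1 105.8] [560.9 301.6 111. ]
116 199 [537.3 288.  113. ] [557.6 300.8 119. ]
124 387 [536.9 287.8 121. ] [558.4 301.6 127. ]
132 434 [536.8 288.6 129. ] [558.9 301.7 135. ]
140 498 [536.6 288.  137. ] [558.4 301.7 143. ]
148 651 [536.9 287.4 145. ] [558.7 301.7 151. ]
156 897 [536.5 281.6 153. ] [560.8 301.7 159. ]
164 472 [537. 285. 161.] [560.  302.3 167. ]
172 1985 [537.3 276.6 169. ] [562.3 302.4 175. ]
```

View pics/w6.png

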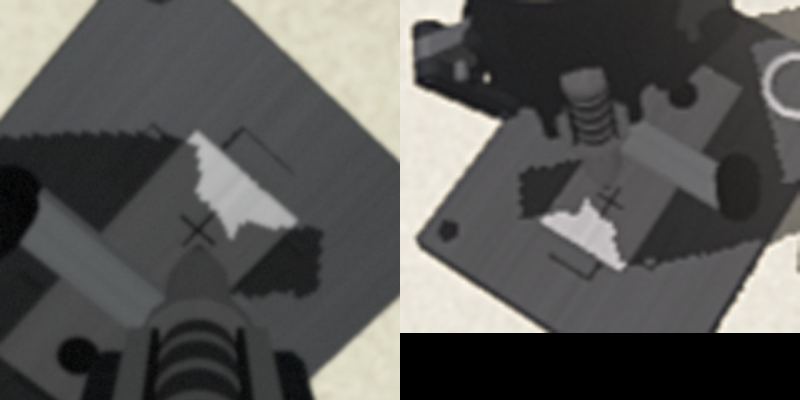

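Left half: the tip is at about (200,245) in the crop and the cross at (198,229), with the sleeve upright. I'll compare both against the projection.

```bash
python3 - <<'E'
from h import *
p=bot.capture('wrist');f=240/np.tan(np.radians(p['fov_y'])/2);R=np.array(p['R']);t=np.array(p['t']);c=-R.T@t
s=bot.read_state()['tcp_pos']
def px(w): q=R@w+t;return (f*q[:2]/q[2]+[p['cx'],p['cy']]).round(1)
print('tip pred',px(np.array([s[0],s[1],s[2]-75.5])),'cross pred',px(np.array([550.7,287.7,20])),s)
for u,v in((319,234.5),(319,235)):
    w=R.T@np.array([(u-p['cx'])/f,(v-p['cy'])/f,1]);print(c+w*(20-c[2])/w[2])
# refine: cross by template matching around prediction
g=cv2.cvtColor(p['color'],cv2.COLOR_RGB2GRAY);e=cv2.resize(g[215:255,295:345],None,fx=4,fy=4,interpolation=2)
print(g[226:250,308:332:1])
E
```

```text
tip pred [319.1 244.5] cross pred [319.2 234.5] [550.759275   287.14948108 114.4599633 ]
[550.57891946 287.65176415  20.        ]
[550.69500483 287.30300492  20.        ]
[[ 76  74  74  72  71  74  77  75  75  75  73  74  72  70  72  72  70  72
   72  82 104 134 166 179]
 [ 73  75  68  65  65  69  71  74  76  75  75  74  72  72  72  72  65  57
   55  64  87 119 153 170]
 [ 78  72  64  52  52  59  70  71  75  73  74  76  72  71  70  63  56  47
   49  62  76 102 131 153]
 [ 76  72  65  54  43  49  59  67  72  71  72  70  72  70  69  58  45  45
   56  66  76  84 105 131]
 [ 74  74  71  66  56  47  47  55  65  71  69  73  72  66  59  46  44  53
   64  73  75  76  87 121]
 [ 74  75  76  73  66  58  47  44  54  61  68  68  63  59  45  43  51  67
   72  75  76  75  86 114]
 [ 74  74  77  73  72  65  56  46  38  48  60  61  55  43  43  53  65  70
   73  74  74  75  80 103]
 [ 74  77  76  77  73  73  66  54  44  44  43  46  41  39  50  65  72  73
   74  73  74  74  77  88]
 [ 75  74  74  74  76  73  70  69  58  47  36  33  34  46  62  70  74  74
   73  74  74  72  74  84]
 [ 75  76  74  76  7
[... 795 characters left out ...]
74  73  67  60  63  66  69  63  54  50  47  51  57  63  70  73  69
   66  66  71  74  75  73]
 [ 73  75  75  72  68  68  67  66  62  52  52  50  49  56  57  64  68  71
   71  74  73  75  75  77]
 [ 77  76  76  76  72  66  65  60  60  55  56  54  58  55  60  62  68  73
   75  76  74  75  76  76]
 [ 76  78  75  73  68  64  62  58  58  60  61  57  58  59  58  61  64  67
   75  74  76  75  76  74]
 [ 75  77  73  69  65  61  58  59  60  59  59  59  59  57  58  59  58  65
   69  73  76  75  74  75]
 [ 76  75  70  65  60  59  56  59  60  58  62  60  59  57  60  59  58  60
   63  71  72  74  74  75]
 [ 75  71  63  63  58  58  58  60  56  61  59  61  61  58  61  61  61  61
   62  67  71  72  74  73]]
```

>>> send_rows --pt "0 0 0.015 0 0 0 1" --pt "0 0 0.03 0 0 0 1" --pt "0 0 0.045 0 0 0 1" --pt "0 0 0.06 0 0 0 1" --pt "0 0 0.06 0 0 0 1"

```text
t: 19.2
tcp_pos: [550.1, 286.9, 101.2]
orientation: [-0.0, 0.585, 0.811, -0.001]
ft_force: [-0.4, 0.2, -2.2]
width: 16.5
grip_force: 58.9
```

```bash
python3 - <<'E'
from h import *
p=bot.capture('wrist');f=240/np.tan(np.radians(p['fov_y'])/2);R=np.array(p['R']);t=np.array(p['t'])
s=bot.read_state();s_=s['tcp_pos']
def px(w): q=R@w+t;return (f*q[:2]/q[2]+[p['cx'],p['cy']]).round(1)
print('tip pred',px(np.array([s_[0],s_[1],s_[2]-75.5])),'cross pred',px(np.array([550.7,287.7,20])),s_,s['ft_force'])
cv2.imwrite('pics/w7.png',cv2.resize(p['color'][210:290,270:370][...,::-1],None,fx=7,fy=7,interpolation=2))
E
```

```text
tip pred [319.9 244.8] cross pred [320.8 240.8] [550.35374482 286.95960581 101.60274475] [-0.13745611 -0.02060038 -3.13510643]
```

View pics/w7.png

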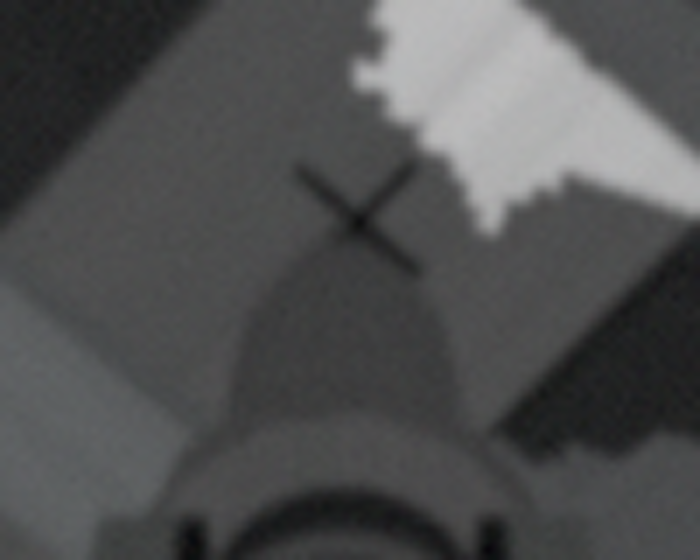

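The cross sits just at the nose silhouette, aligned to within about 0.6 mm. I'll trim that and press.

>>> send_rows --pt "0.002 0.002 0 0 0 0 1" --pt "0.003 0.002 0.01 0 0 0 1" --pt "0.003 0.002 0.02 0 0 0 1" --pt "0.003 0.002 0.03 0 0 0 1" --pt "0.003 0.002 0.035 0 0 0 1"

```text
t: 19.75
tcp_pos: [550.9, 287.8, 95.2]
orientation: [-0.0, 0.585, 0.811, 0.0]
ft_force: [-0.9, -0.3, 2.5]
width: 16.7
grip_force: 59.3
```

>>> send_rows --pt "0 0 0.004 0 0 0 1" --pt "0 0 0.008 0 0 0 1" --pt "0 0 0.012 0 0 0 1" --pt "0 0 0.016 0 0 0 1" --pt "0 0 0.016 0 0 0 1"

```text
t: 20.25
tcp_pos: [551.4, 288.0, 94.0]
orientation: [0.0, 0.585, 0.811, 0.001]
ft_force: [-4.1, -2.3, 9.6]
width: 16.7
grip_force: 60.2
```

>>> send_rows --pt "0 0 0.004 0 0 0 1" --pt "0 0 0.008 0 0 0 1" --pt "0 0 0.012 0 0 0 1" --pt "0 0 0.016 0 0 0 1" --pt "0 0 0.02 0 0 0 1"

```text
t: 20.75
tcp_pos: [551.6, 288.1, 90.6]
orientation: [0.001, 0.585, 0.811, 0.001]
ft_force: [-4.5, -2.3, 13.3]
width: 16.5
grip_force: 60.6
```

>>> send_rows --pt "0 0 0.004 0 0 0 1" --pt "0 0 0.008 0 0 0 1" --pt "0 0 0.012 0 0 0 1" --pt "0 0 0.016 0 0 0 1" --pt "0 0 0.02 0 0 0 1"

```text
t: 21.25
tcp_pos: [551.4, 288.0, 85.6]
orientation: [0.0, 0.585, 0.811, 0.001]
ft_force: [-4.1, -0.9, 12.5]
width: 16.5
grip_force: 60.3
```

>>> send_rows --pt "0 0 0.004 0 0 0 1" --pt "0 0 0.008 0 0 0 1" --pt "0 0 0.012 0 0 0 1" --pt "0 0 0.012 0 0 0 1" --pt "0 0 0.012 0 0 0 1"

```text
t: 21.75
tcp_pos: [551.8, 288.2, 85.0]
orientation: [0.001, 0.585, 0.811, 0.001]
ft_force: [-7.1, -2.2, 16.8]
width: 16.4
grip_force: 61.3
```

```bash
python3 - <<'E'
from h import *
s=bot.read_state();s_=s['tcp_pos'];print(s_,s['ft_force'])
p=bot.capture('wrist');X=cloud(p)
np.set_printoptions(precision=1,suppress=True)
# cap top height
k=(np.hypot(X[...,0]-s_[0],X[...,1]-s_[1])<9)&(X[...,2]>s_[2]+40);v=X[k][:,2];print('top',np.percentile(v,[50,90,97]),k.sum())
for z0 in range(40,100,4):
    k=(abs(X[...,2]-z0)<2)&(np.hypot(X[...,0]-s_[0],X[...,1]-s_[1])<17)
    if k.sum()>5: print(z0,k.sum(),X[k].min(0),X[k].max(0))
E
```

```text
[551.84075221 288.20481379  84.96158631] [-7.0653887  -2.19352247 16.75439024]
top [145.6 146.5 146.9] 2175
40 50 [542.1 286.   38.2] [556.3 297.2  42. ]
44 71 [542.1 286.4  42.1] [559.3 297.4  46. ]
48 90 [542.1 286.7  46. ] [559.1 297.5  50. ]
52 107 [542.  288.2  50. ] [562.5 297.4  54. ]
56 97 [542. 288.  54.] [561.5 297.5  58. ]
60 76 [542.2 290.   58. ] [556.3 297.6  61.9]
64 35 [543.8 293.8  62. ] [553.8 297.4  65.3]
76 93 [537.5 290.3  75. ] [560.9 302.1  78. ]
80 638 [537.3 289.   78. ] [560.6 302.4  82. ]
84 166 [540.3 288.8  82. ] [558.1 301.5  86. ]
88 156 [536. 290.  86.] [560.8 302.8  90. ]
92 307 [536.1 289.1  90. ] [563.7 303.   94. ]
96 289 [536.2 289.5  94. ] [564.3 303.4  98. ]
```

The plunger travelled about 9.5 mm, and at the stop the force climbs again, so the spring snapped. Lifting and returning the punch.

>>> send_rows --pt "0 0 -0.02 0 0 0 1" --pt "0 0 -0.05 0 0 0 1" --pt "0 0 -0.09 0 0 0 1" --pt "0 0 -0.15 0 0 0 1" --pt "0 0 -0.25 0 0 0 1"

```text
t: 22.3
tcp_pos: [549.6, 287.2, 130.3]
orientation: [-0.001, 0.585, 0.811, -0.001]
ft_force: [-0.6, -0.0, -2.1]
width: 16.6
grip_force: 59.0
```

>>> send_rows --pt "0 0 -0.2 0 0 0 1" --pt "0 0 -0.4 0 0 0 1" --pt "0 0 -0.6 0 0 0 1" --pt "0 0 -0.8 0 0 0 1" --pt "-0.1 -0.033 -0.98 0 0 0 1"

```text
t: 22.8
tcp_pos: [550.5, 268.3, 329.7]
orientation: [-0.0, 0.584, 0.812, 0.001]
ft_force: [0.5, -0.0, -1.9]
width: 16.4
grip_force: 59.1
```

```bash
python3 -c "
from h import *
plan((550.0,-250.9,200),108.4)
p=bot.capture('wrist');save(p,'w8')
X=cloud(p);s=bot.read_state()['tcp_pos']
k=(np.hypot(X[...,0]-s[0],X[...,1]-s[1])<9)&(X[...,2]>s[2]+40);print('top-tcp',np.percentile(X[k][:,2],[90,97])-s[2])"
```

```text
shift [-2.461  -0.8287  0.6446] turn [ 0.0004 -0.0004  0.0008] xang 108.54 tcp [550.5 268.3 329.7] J [0.32 0.14 1.43 0.   1.57 0.  ] t 22.8 F [ 0.5 -0.  -1.9] w 16.4
top-tcp [53.88696468 54.28396826]
```

>>> send_rows --pt "-0.2 -0.067 0 0 0 0 1" --pt "-0.4 -0.135 0 0 0 0 1" --pt "-0.6 -0.202 0 0 0 0 1" --pt "-0.8 -0.27 0 0 0 0 1" --pt "-1.0 -0.337 0 0 0 0 1"

```text
t: 23.35
tcp_pos: [549.6, 54.1, 327.3]
orientation: [0.0, 0.585, 0.811, -0.0]
ft_force: [0.2, -0.3, -2.2]
width: 16.5
grip_force: 59.3
```

>>> send_rows --pt "-0.2 -0.067 0 0 0 0 1" --pt "-0.4 -0.135 0 0 0 0 1" --pt "-0.6 -0.202 0 0 0 0 1" --pt "-0.8 -0.27 0 0 0 0 1" --pt "-1.0 -0.337 0 0 0 0 1"

```text
t: 23.85
tcp_pos: [548.8, -157.1, 327.4]
orientation: [-0.0, 0.585, 0.811, 0.0]
ft_force: [1.2, -0.7, -1.6]
width: 16.6
grip_force: 59.3
```

>>> send_rows --pt "-0.17 -0.06 0 0 0 0 1" --pt "-0.32 -0.11 0.05 0 0 0 1" --pt "-0.42 -0.14 0.2 0 0 0 1" --pt "-0.461 -0.155 0.4 0 0 0 1" --pt "-0.461 -0.155 0.6 0 0 0 1"

```text
t: 24.35
tcp_pos: [548.7, -254.7, 206.4]
orientation: [0.001, 0.586, 0.81, -0.0]
ft_force: [0.2, 0.3, -2.3]
width: 16.5
grip_force: 59.4
```

>>> send_rows --pt "0 0 0 0 0 0 1" --pt "0 0 0 0 0 0 1" --pt "0 0 0 0 0 0 1" --pt "0 0 0 0 0 0 1" --pt "0 0 0 0 0 0 1"

```text
t: 24.85
tcp_pos: [550.0, -253.0, 209.9]
orientation: [0.002, 0.585, 0.811, 0.0]
ft_force: [0.8, -0.9, -2.5]
width: 16.7
grip_force: 59.1
```

```bash
cat > k.py <<'E'
from h import *
np.set_printoptions(precision=1,suppress=True)
plan((550.0,-250.9,80.5),108.4)
p=bot.capture('wrist');save(p,'w9');X=cloud(p);st=bot.read_state()['tcp_pos'];s=st
k=(np.hypot(X[...,0]-s[0],X[...,1]-s[1])<9)&(X[...,2]>s[2]+40);print('top-tcp',np.percentile(X[k][:,2],[50,90,97])-s[2])
for z0 in range(int(s[2])-60,int(s[2])+62,6):
    k=(abs(X[...,2]-z0)<3)&(np.hypot(X[...,0]-s[0],X[...,1]-s[1])<17)
    if k.sum()>5: print(z0-int(s[2]),k.sum(),X[k].min(0),X[k].max(0))
k=(abs(X[...,2]-129.9)<5)&(np.hypot(X[...,0]-529.2,X[...,1]+188.5)<12);print('scriber',(X[k].min(0)+X[k].max(0))/2 if k.sum() else 0)
cv2.imwrite('pics/w9c.png',cv2.resize(p['color'][200:420,230:410][...,::-1],None,fx=2.7,fy=2.7))
E
python3 k.py
```

```text
shift [0.  0.  0.6] turn [0. 0. 0.] xang 108.43 tcp [ 550.  -253.   209.9] J [-0.6  0.2  1.6  0.   1.3 -0.9] t 24.85 F [ 0.8 -0.9 -2.5] w 16.7
top-tcp [61.  62.  62.4]
-60 7 [ 545.9 -248.8  148.1] [ 550.6 -247.   151.7]
-54 20 [ 544.6 -248.3  152.2] [ 554.  -245.7  157.7]
-48 28 [ 541.3 -250.9  158.2] [ 554.4 -244.4  164. ]
-42 97 [ 540.8 -255.1  164.1] [ 557.2 -243.7  169.7]
-36 126 [ 540.7 -254.6  170. ] [ 557.9 -243.8  175.9]
-30 129 [ 540.7 -252.9  176. ] [ 557.5 -243.7  182. ]
-24 120 [ 540.9 -250.8  182. ] [ 555.7 -243.7  188. ]
-18 16 [ 542.8 -246.4  188. ] [ 552.1 -243.8  190.8]
-6 463 [ 535.9 -252.9  200.2] [ 559.5 -238.8  206. ]
0 468 [ 536.5 -252.5  206. ] [ 557.6 -238.7  211.9]
6 379 [ 534.  -252.2  212. ] [ 562.2 -238.2  218. ]
12 426 [ 534.  -251.8  218. ] [ 562.3 -238.2  224. ]
18 519 [ 534.  -251.7  224. ] [ 562.7 -238.   230. ]
24 560 [ 534.1 -252.   230. ] [ 562.3 -238.2  236. ]
30 669 [ 534.1 -252.2  236. ] [ 562.4 -238.   242. ]
36 930 [ 534.  -257.3  242. ] [ 559.2 -237.5  248. ]
42 860 [ 533.9 -258.2  248. ] [ 559.3 -237.4  254. ]
48 553 [ 534.3 -255.1  254. ] [ 558.9 -237.2  260. ]
54 993 [ 534.6 -263.7  260. ] [ 561.  -237.2  266. ]
60 3265 [ 534.7 -261.2  266. ] [ 559.6 -237.3  272. ]
scriber [ 529.  -188.3  129.2]
```

View pics/w9.png

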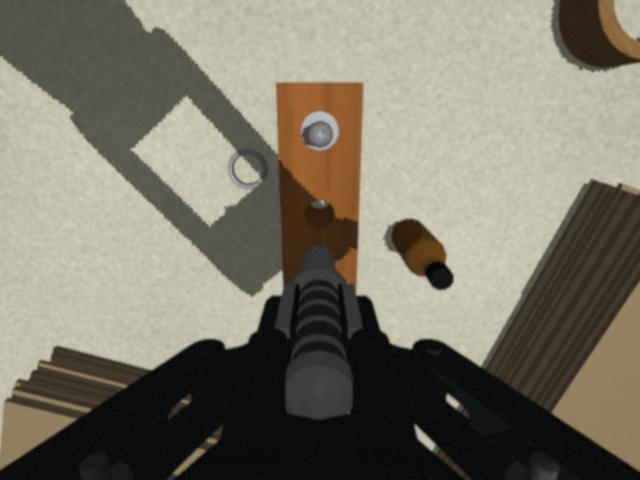

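The punch is upright, with the empty well at (319,213). Descending into it.

>>> send_rows --pt "0.008 0.002 0.05 0 0 0 1" --pt "0.008 0.002 0.1 0 0 0 1" --pt "0.008 0.002 0.17 0 0 0 1" --pt "0.008 0.002 0.24 0 0 0 1" --pt "0.008 0.002 0.26 0 0 0 1"

```text
t: 25.4
tcp_pos: [547.2, -250.0, 152.0]
orientation: [-0.002, 0.585, 0.811, -0.0]
ft_force: [-0.1, -1.5, -3.1]
width: 16.6
grip_force: 59.2
```

>>> send_rows --pt "0 0 0 0 0 0 1" --pt "0 0 0 0 0 0 1" --pt "0 0 0 0 0 0 1" --pt "0 0 0 0 0 0 1" --pt "0 0 0 0 0 0 1"

```text
t: 25.9
tcp_pos: [549.1, -251.2, 156.1]
orientation: [0.001, 0.585, 0.811, 0.0]
ft_force: [-0.6, 0.0, -1.9]
width: 16.4
grip_force: 59.2
```

```bash
python3 k.py | grep -E "shift|top|scr"
```

```text
shift [0.  0.  0.4] turn [ 0.  0. -0.] xang 108.4 tcp [ 549.1 -251.2  156.1] J [-0.6  0.2  1.7  0.   1.2 -0.9] t 25.9 F [-0.6  0.  -1.9] w 16.4
top-tcp [60.6 61.7 62. ]
scriber [ 528.8 -188.1  129. ]
```

>>> send_rows --pt "0 0.003 0.03 0 0 0 1" --pt "0 0.003 0.07 0 0 0 1" --pt "0 0.003 0.11 0 0 0 1" --pt "0 0.003 0.15 0 0 0 1" --pt "0 0.003 0.19 0 0 0 1"

```text
t: 26.45
tcp_pos: [549.0, -250.7, 116.3]
orientation: [-0.0, 0.585, 0.811, -0.0]
ft_force: [0.1, -0.4, -1.5]
width: 16.4
grip_force: 59.2
```

>>> send_rows --pt "0 0 0.04 0 0 0 1" --pt "0 0 0.08 0 0 0 1" --pt "0 0 0.12 0 0 0 1" --pt "0 0 0.14 0 0 0 1" --pt "0 0 0.15 0 0 0 1"

```text
t: 26.95
tcp_pos: [549.1, -250.7, 86.8]
orientation: [-0.0, 0.585, 0.811, -0.0]
ft_force: [-0.2, 0.2, -2.6]
width: 16.5
grip_force: 59.2
```

>>> send_rows --pt "0 0 0.01 0 0 0 1" --pt "0 0 0.02 0 0 0 1" --pt "0 0 0.03 0 0 0 1" --pt "0 0 0.038 0 0 0 1" --pt "0 0 0.038 0 0 0 1"

```text
t: 27.45
tcp_pos: [549.6, -251.0, 80.6]
orientation: [0.0, 0.585, 0.811, -0.0]
ft_force: [-0.8, 1.0, 1.2]
width: 16.4
grip_force: 59.9
```

>>> send_rows --pt "0 0 0 0 0 0 0.3" --pt "0 0 0 0 0 0 -0.3" --pt "0 0 0 0 0 0 -1" --pt "0 0 0 0 0 0 -1" --pt "0 0 0 0 0 0 -1"

```text
t: 27.95
tcp_pos: [549.4, -250.9, 79.9]
orientation: [0.0, 0.585, 0.811, 0.0]
ft_force: [0.4, -1.0, 0.1]
width: 84.5
grip_force: 0.0
```

>>> send_rows --pt "0 0 -0.06 0 0 0 -1" --pt "0 0 -0.15 0 0 0 -1" --pt "0 0 -0.3 0 0 0 -1" --pt "0 0 -0.5 0 0 0 -1" --pt "0 0 -0.7 0 0 0 -1"

```text
t: 28.45
tcp_pos: [549.1, -250.6, 221.9]
orientation: [-0.0, 0.585, 0.811, -0.0]
ft_force: [0.7, 0.1, 0.2]
width: 85.4
grip_force: 0.0
```

>>> send_rows --pt "0 0 -0.2 0 0 0 -1" --pt "0 0 -0.4 0 0 0 -1" --pt "0 0 -0.5 0 0 0 -1" --pt "0 0 -0.5 0 0 0 -1" --pt "0 0 -0.5 0 0 0 -1"

```text
t: 28.95
tcp_pos: [549.4, -250.8, 320.4]
orientation: [0.001, 0.585, 0.811, 0.0]
ft_force: [0.5, -0.9, -0.5]
width: 85.7
grip_force: 0.0
```

```bash
python3 c.py w10 punch driver scriber; sed 's/^plan.*//' a.py > a2.py; sed -i "s/save(p,c)/save(p,c+'2')/; s#'pics/'+c+'.npz'#'pics/'+c+'2.npz'#; s#'pics/%s.png'#'pics/%s2.png'#" a2.py; python3 a2.py | grep -E "side|scene (bott|tape|bez|vial|gau|punch)"; python3 - <<'E'
from h import *
d=np.load('pics/side2.npz');o=np.load('pics/side.npz')
for e in (d,o):
    X=e['X']
    k=(abs(X[...,2]-60.5)<4)&(abs(X[...,0]-500)<40)&(abs(X[...,1]-290)<50);print('knob',(X[k].min(0)+X[k].max(0))/2)
cv2.imwrite('pics/fin.png',cv2.resize(d['color'][100:430,180:380][...,::-1],None,fx=1.8,fy=1.8))
E
```

```text
punch 0.9 [318. 196.  22.  36.] med [ 547.7 -246.9  138.2] topmid [ 549.  -250.7  140.5] [20.1 21.1  6. ]
driver 0.95 [321. 257.  23.  44.] med [ 568.6 -307.3  126.9] topmid [ 571.  -313.5  134.3] [20.6 19.8  6.2]
scriber 0.57 [317. 130.  31.  27.] med [ 528.5 -186.9   75.7] topmid [ 528.9 -188.4  129.8] [14.5 14.3  5.9]
shift [ 2.4  0.8 -0.1] turn [-0. -0.  0.] xang 108.4 tcp [ 548.6 -250.4  317.8] J [-0.6  0.1  1.5 -0.   1.6 -0.9] t 29.15 F [-0.1 -0.5 -0.4] w 85.4
scene punch 0.66 [217. 293.  18.  39.] med [ 554.1 -256.1  107.4] lo [ 539.6 -263.7   72.4] hi [ 559.7 -245.6  142.4]
scene bottle 0.88 [327. 250.  32.  89.] med [567.  -15.9  96.4] lo [543.9 -31.9  10.9] hi [579.6   8.1 189.8]
scene bottle 0.69 [414. 224.  30.  50.] med [528.2 259.3  36.3] lo [479.9 223.8  24.3] hi [597.7 286.8  62.8]
scene bottle 0.38 [415. 229.  48.  18.] med [535.9 247.6  20.9] lo [501.3 205.1  17.1] hi [570.6 308.2  25.4]
scene tape 0.98 [385. 333.  56.  56.] med [741.1 -16.9  34.8] lo [695.6 -62.3   2.3] hi [785.9  27.6  50.5]
scene bezel0 0.59 [378. 222.  14.  14.] med [468.9 207.8  22. ] lo [447.4
[... 2123 characters left out ...]
 lo [ 460.8 -262.3   -1.1] hi [ 491.5 -226.6   10. ]
side bezel0 0.51 [321. 348.  22.  23.] med [465.6 219.2  22.7] lo [447.8 199.4  14.6] hi [482.  234.1  25.7]
side vial 0.82 [266. 144.  17.  41.] med [ 644.2 -246.4   56.8] lo [ 630.2 -260.6    4.7] hi [ 661.2 -239.5  109.1]
side vial 0.51 [204. 231.  48.  51.] med [735.9  -1.9  35.2] lo [688.9 -50.7   3.4] hi [777.5  38.6  49. ]
side vial 0.39 [314. 157.  11.  25.] med [ 526.8 -183.2   76.4] lo [ 517.1 -208.8   69.4] hi [ 538.6 -174.7  130. ]
side gauge 0.66 [336. 391.  30.  47.] med [430.2 290.3  39. ] lo [409.6 260.5   1.7] hi [450.8 314.8  41.9]
knob [487.19822607 282.24232779  59.85167316]
knob [515.00089437 321.46037113  60.21760061]
```

View pics/fin.png

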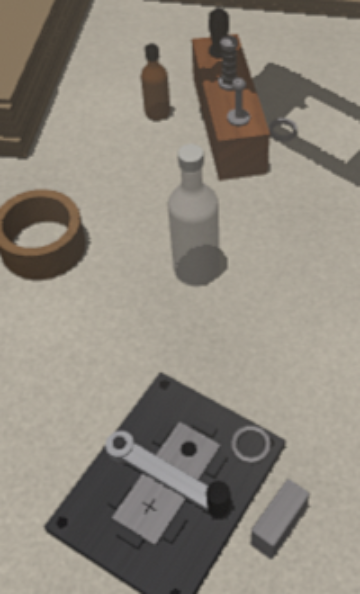

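The bar is square, the blank is in its nest and the punch is in its well at its original height. The bystanders haven't moved. Handing in.

```bash
python3 -c "
from station import bot
print(bot.finish_job())"
```

```text
the job is handed in; nothing more can be done
None
```

The job is handed in: bar square to within about 0.001 rad, punch pressed on the cross until the plunger reached its stop (about 9.5 mm of tool travel), punch back in its well, blank in its nest and the other items where they were, at about 29 s of the 72 s allowed.

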